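# Weigh the bottle carrier on the spring scale

## Task

Pick up the carrier of returned stock bottles by its handle, keep it upright, and hang it on the hook of the spring scale by the raised crimp in the middle of the handle. Ease its weight onto the spring gently, so that the hook is never jerked, wrenched or left to bounce, and let go only when the scale carries it. Leave it hanging free, level and still so that the weight can be read, with the other things on the counter undisturbed.

Things in the scene. Friction and masses are not known exactly. Their poses are not given: they have to be found in the camera images.
- hook_seat (a point): Where the centre of an 8 mm bar lies when it rests in the bottom of the scale's open J hook (7 mm wire, 14 mm clear between its sides), 240 mm above the counter when unloaded; sinks with the hook. Axes are the stand's: z up, the hook lies in the x-z plane, its tip on the -x side (towards the robot), its back on the +x side. Side pushes meet a stiff hook.
- stand: Fixed counter stand; origin on the counter plumb below the hook, x from hook to column, z up. Base plate 215 x 130 x 14 mm, reaching 78 mm to -x and 138 mm to +x. Column 16 mm thick, 115 mm to +x, 460 mm tall. Cross arm at the top carries the scale's flat housing (22 mm in x, 32 mm in y), which hangs over the hook from 292 to 428 mm above the counter.
- hook (a joint): Travel of the scale's draw rod, hook and pointer, m: 0 unloaded, growing as the hook is pulled down, end stop at 0.09. The spring takes 110 N per m (about 9 mm for 100 g), lightly damped: a jolted load bobs for seconds. Faster than 70 mm/s is a jerk that harms the scale. The black pointer shows it on both faces of the housing.
- carrier_center (a point): Middle of the bottle carrier, 65 mm above its underside, z up. Grey plastic tray 70 mm (x) by 232 mm (y), 42 mm high; four white stock bottles stand in it, 74 mm high over their caps. A steel bar handle 8 mm thick, fixed at both ends, runs along y over the bottles, centre line 120 mm above the underside. Weighs 0.17 to 0.75 kg in all (bottles part empty), balanced about its middle.
- crimp (a point): Centre of the bar at the raised crimp in the middle of the handle, 129 mm above the carrier's underside; axes as the carrier's. The bar is flat there for 12 mm along y and slopes down 9 mm on either side to the straight handle, so that the carrier hangs level from it.
- grip_a (a point): Centre of the black grip sleeve on the +y half of the carrier's handle, 80 mm from the middle, 120 mm above the underside; sleeve 12 mm wide in x, 40 mm long in y, 18 mm high. Axes as the carrier's.
- grip_b (a point): Centre of the like sleeve on the -y half.
- carrier: The bottle carrier as a whole; origin at the middle of its underside, axes as above.
- jar: White stock bottle, 56 mm in diameter, 85 mm high, origin under its centre. A bystander.
- vial: Small amber vial with a white cap, 34 mm in diameter, 72 mm high, origin under its centre. A bystander.
- tape: Black tape dispenser, 62 x 130 mm, 90 mm high, origin under its centre. A bystander.
- hook_tip (a point): End of the hook's upturned tip (centre of its round end, radius 3.5 mm): 14 mm above and 15 mm to -x of the seat. The centre of an 8 mm bar must pass at least 23 mm above the seat to clear it.
- hook_back (a point): Inner face of the hook's back, 14 mm above and 7 mm to +x of the seat; upright from 3 to 26 mm above the seat. A bar pushed against it has its centre 3 mm to +x of the seat. Above, the back slopes forward to the slim draw rod, which stands over the seat from 40 mm up.
Mind the look-alikes: they are no part of the job. Leave any brown or yellow look-alike of the carrier alone.

How it is judged (in metres and radians):
On the way, in this order (a step that is already met when the one before it is completed fails the run):
1. the carrier is lifted clear of the counter in the gripper (height (world z) of carrier above 0.03 m and contact force between the fingers and carrier above 2 N and contact force between carrier and hook below 0.1 N), for 0.2 s.
2. the crimp lies in the hook and the scale takes up load while the gripper still holds the carrier (distance between crimp and hook_seat below 0.01 m and value of joint hook above 0.004 m and contact force between the fingers and carrier above 2 N), for 0.1 s.
At the end, for the whole second after the job is handed in: the carrier hangs from the hook alone, its crimp within 8 mm of the hook seat, clear of counter and stand (underside over 30 mm up), within 5 degrees of level, at rest (carrier slower than 12 mm/s and 0.15 rad/s, pointer slower than 8 mm/s), not touched by the gripper (distance between crimp and hook_seat below 0.008 m and contact force between carrier and hook above 1 N and height (world z) of carrier above 0.03 m and angle between carrier's own z axis and vertical below 0.09 rad and linear speed of carrier below 0.012 m/s and angular speed of carrier below 0.15 rad/s and velocity of joint hook between -0.008 and 0.008 m/s and contact force between the fingers and carrier below 0.05 N).
It fails at once if the hook is jerked down or left to spring up or bounce (draw rod faster than 70 mm/s) (velocity of joint hook above 0.07 m/s or velocity of joint hook below -0.07 m/s).
It fails at once if the scale is pulled well beyond the carrier's weight (draw rod past 80 mm) (value of joint hook above 0.08 m).
It fails at once if the hook is wrenched: the carrier presses on it with more than 18 N (contact force between carrier and hook above 18 N).
It fails at once if the carrier is tipped more than 30 degrees (angle between carrier's own z axis and vertical above 0.52 rad).
It fails at once if a bystander is moved more than 15 mm (distance of any of jar, vial, tape from where it was at the start of the episode above 0.015 m).
It also fails if it takes over 70 s, if anything falls off the work surface, if the arm or the gripper's body presses on something with over 40 N, if the wrist force passes 120 N, or if a joint passes its speed limit or range.

## Robot

A 7-joint arm with a two-finger parallel gripper is mounted at the origin on the work surface. World frame = base frame: x ahead of the robot, y to its left, z up, the work surface at z = 0. Lengths are in m, angles in degrees, forces in N, time in s.
With the tool pointing down it reaches from about 0.4 to 0.9 m from the base axis. Payload 5.5 kg.
Tool frame: the origin (TCP) lies at the very end of the fingers, on their centre line; the grasp point (between the pads) lies 19 mm behind it; z points along the fingers, y is the line along which they close (so a half turn about z gives the same grasp; the last joint's range is limited). The gripper opens to 92 mm and grips with 3 to 60 N. Pads are 19 mm wide; open, the fingers measure 130 mm over their backs; the gripper's body (75 mm by 190 mm) begins 47 mm behind the grasp point.
Start: joints at [85.096, 28.699, -24.465, 88.831, 12.651, 65.22, -12.049], TCP at [0.222, -0.611, 0.227] pointing down, gripper open.
Joint ranges: [-164.97, 164.97], [-17.58, 116.51], [-87.97, 89.64], [11.32, 138.91], [-80.73, 260.73], [10.89, 115.49], [-147.41, 147.41]. Speed limits (degrees/s): [147.25, 147.25, 180, 180, 180, 180, 180].

## Interface

Orientations are given as a 3x3 rotation matrix whose columns are the frame's x, y, z axes.
In Python, from plant import ctrl gives the robot as it stands.
- The arm moves only by the tool servo_tool, never from a script. Its argument "motion" is a list of rows, each an object of numbers: "ax", "ay", "az": the turn, a rotation vector about the tool's x, y, z in degrees; "x", "y", "z": the shift along the tool's x, y, z in m; "fingers": the finger opening in m, from 0 to 0.0918. A call has 1 to 12 rows; each row shifts and turns the commanded pose from where the row before left it, along the tool's axes as they then stand; what a row does not reach is not made up. A row lasts 1/8 s, in which the tool goes at most 62.5 mm and 10.7 degrees, less where a joint would pass 70% of its speed; a pose out of reach is approached as far as the arm can. A call with a gripper value outside its range is refused whole. The fingers move at their own pace and stop on an object; "newtons" is the grip in N (left out, the last holds). Time passes only in rows, so rows that do not move let the fingers close. It gives the time, the measured TCP pose, the force, the opening and the grip force at its end, in the units of the state.
- ctrl.observe(): the state, without advancing time (a new reading comes with each control period).
- ctrl.grab_frame(name): name is "scene" or "top" or "wrist"; returns a dict with "img" (400x640x3 uint8, red, green, blue), "fx", "fy", "cx", "cy" (pixels), "rvec" (rotation vector, rad) and "tvec" (3), from world to camera coordinates, as OpenCV has them. Camera axes: x right, y down, z forward; pixel columns grow to the right and rows downward; lengths in m; the calibration is good to about 2 mm. A picture is of the moment at which its call begins. There is no depth.
- ctrl.sign_off(): hands the job in; it is judged then, once.
The state is a dict: "time": time; "joint_pos": joint angles; "dq": joint speeds; "joint_torque": joint torques, N m; "position": TCP position; "tcp_rot": TCP orientation; "ft_force": force on the tool from outside, world axes, zero at the start; "ft_torque": the same for the moment, N m; "finger_gap": finger opening in m; "gripper_force": force on a finger pad.
Only numpy, scipy, OpenCV 4.12 (cv2) and the standard library are available. Lean on these libraries where they do the work, as an engineer would, in place of code of your own. Each camera call takes 0.05 s, during which the arm holds its last target. There are 200 camera calls.

## Working session

There is one attempt and no reset: what is moved stays moved. The work goes in short steps, Python scripts to look and compute and a tool call to move; the robot and the scene stay as the last step left them, time stands still between calls to the robot, and variables do not carry over. Pictures are saved under pics/ and viewed, at most 10 in all, crops included, and the job is handed in when it is done.

Besides the shell and the picture viewer there is one more tool, called after "Call:" as name(argument=value, ...), one argument or row to a line, values as JSON. servo_tool: Moves the arm, as the interface text tells. Its arguments: {"type":"object","properties":{"motion":{"type":"array","items":{"type":"object","properties":{"ax":{"type":"number"},"ay":{"type":"number"},"az":{"type":"number"},"x":{"type":"number"},"y":{"type":"number"},"z":{"type":"number"},"fingers":{"type":"number"}}}},"newtons":{"type":"number"}},"required":["motion"]}

```bash
mkdir -p pics; cat > h.py <<'E'
import numpy as np, cv2
from plant import ctrl
def shot(n,f):
    d=ctrl.grab_frame(n); cv2.imwrite('pics/'+f+'.png',d['img'][:,:,::-1]); 
    np.savez('pics/'+f,**d); return d
def ray(d,u,v):
    R=cv2.Rodrigues(np.array(d['rvec'],float))[0]; t=np.array(d['tvec'],float).ravel()
    return -R.T@t, R.T@np.array([(u-d['cx'])/d['fx'],(v-d['cy'])/d['fy'],1.])
def atz(d,u,v,z):
    c,r=ray(d,u,v); return c+r*(z-c[2])/r[2]
def proj(d,p):
    return cv2.projectPoints(np.array(p,float).reshape(-1,1,3),np.array(d['rvec'],float),np.array(d['tvec'],float),np.array([[d['fx'],0,d['cx']],[0,d['fy'],d['cy']],[0,0,1.]]),None)[0].reshape(-1,2)
def load(f): return {k:v for k,v in np.load('pics/'+f+'.npz').items()}
E
python3 - <<'E'
from h import *
a=shot('scene','s1');b=shot('top','t1')
for d in(a,b): print(ray(d,320,200),d['fx'])
o=ctrl.observe();print(o['position'],o['tcp_rot'],o['time'])
E
```

```text
(array([ 1.37626516, -0.38193447,  0.83312445]), array([-0.72507958,  0.31253847, -0.61368724])) 432.7060784371888
(array([ 0.45553122, -0.01106248,  1.19717117]), array([ 0.09501159, -0.01041255, -0.99574529])) 375.4156099426669
[ 0.22189262 -0.6102865   0.22575708] [[ 9.39781739e-01  3.41774794e-01 -5.22063376e-04]
 [ 3.41775181e-01 -9.39780211e-01  1.69735998e-03]
 [ 8.94900276e-05 -1.77357622e-03 -9.99998423e-01]] 0.1
```

View pics/s1.png

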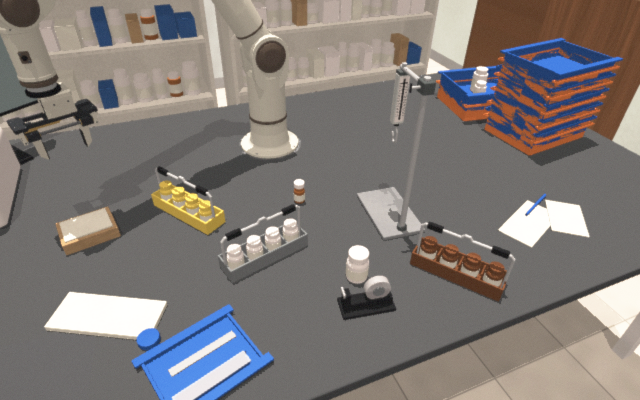

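View pics/t1.png

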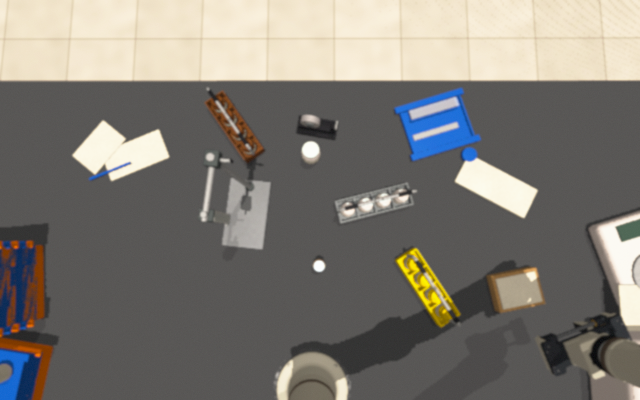

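Candidates for the carrier are yellow at scene (187,205), grey with white bottles at (264,247), and brown at (458,265). The grey one fits the description. I'll confirm it in enlarged crops together with the stand.

```bash
python3 - <<'E'
from h import *
a=cv2.imread('pics/s1.png');b=cv2.imread('pics/t1.png')
def cr(i,x,y,w,h,k): return cv2.resize(i[y:y+h,x:x+w],None,fx=k,fy=k,interpolation=cv2.INTER_CUBIC)
c=np.zeros((600,800,3),np.uint8)
c[:300,:400]=cr(a,215,200,100,75,4)      # carrier scene
c[:300,400:]=cr(a,350,60,100,75,4)  # scale scene
c[300:,:400]=cr(b,325,165,100,75,4)
c[300:,400:]=cr(b,190,145,100,75,4)[:,:]
cv2.imwrite('pics/c1.png',c)
E
```

```text
(no output)
```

View pics/c1.png

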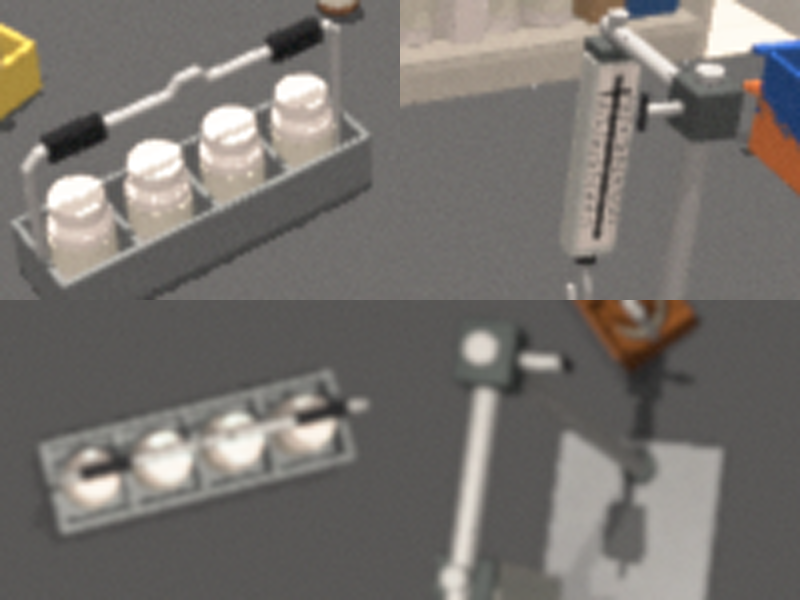

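The crop confirms the grey carrier with a plain steel handle, crimp at scene (261,219.5) and sleeves at (233,234) and (289,210). In the top view the sleeves are at (351,206.5) and (405.5,192.5).

```bash
python3 - <<'E'
from h import *
np.set_printoptions(precision=4,suppress=True)
a=load('s1');b=load('t1')
def tri(u,v):
    A=[];B=[]
    for d,p in((a,u),(b,v)):
        c,r=ray(d,*p); r/=np.linalg.norm(r); P=np.eye(3)-np.outer(r,r);A.append(P);B.append(P@c)
    return np.linalg.lstsq(np.vstack(A),np.hstack(B),rcond=None)[0]
print('sleeves scene',atz(a,233.2,234.2,.12),atz(a,288.8,210,.12),'crimp',atz(a,261.2,219.5,.129))
print('sleeves top',atz(b,351.2,206.5,.12),atz(b,405.5,192.5,.12))
print('plate top',[atz(b,*p,.014) for p in((230,178),(270.5,182),(263,249),(223,245))])
print('plate scene',[atz(a,*p,.014) for p in((358,193),(390,188),(425,229),(383,235))])
print('col top',atz(b,210,157,.46),'arm end',atz(b,205,215,.44))
print('housing bottom scene',atz(a,350+185/4,60+258/4,.292))
print('jar',atz(b,311,152,.08),'tape',atz(b,318,127,.05),'vial',atz(b,319,266,.07),'brown',atz(b,235,127,.1),'yellow',atz(b,428,287,.1))
E
```

```text
sleeves scene [ 0.5812 -0.2667  0.12  ] [ 0.543  -0.1107  0.12  ] crimp [ 0.5637 -0.1905  0.129 ]
sleeves top [ 0.5398 -0.112   0.12  ] [ 0.5807 -0.2686  0.12  ]
plate top [array([0.6382, 0.264 , 0.014 ]), array([0.6256, 0.1343, 0.014 ]), array([0.4141, 0.1545, 0.014 ]), array([0.426 , 0.2802, 0.014 ])]
plate scene [array([0.4193, 0.1608, 0.014 ]), array([0.433 , 0.2687, 0.014 ]), array([0.643 , 0.2623, 0.014 ]), array([0.6207, 0.138 , 0.014 ])]
col top [0.6118 0.2017 0.46  ] arm end [0.4967 0.2136 0.44  ]
housing bottom scene [0.5105 0.2068 0.292 ]
jar [0.7082 0.0047 0.08  ] tape [ 0.7949 -0.0165  0.05  ] vial [ 0.367  -0.0202  0.07  ] brown [0.78   0.2332 0.1   ] yellow [ 0.3116 -0.3311  0.1   ]
```

Call:
servo_tool(
  motion=[
    {"az":-10.5},
    {"az":-10.5},
    {"az":-10.5},
    {"az":-10.5},
    {"az":-10.5},
    {"az":-10.5},
    {"az":-10.5},
    {"az":-10.5},
    {},
  ],
)

```text
validation failed for argument at $.mo...
```

Call:
servo_tool(
  motion=[
    {"x":0.02,"y":0.036},
    {"x":0.021,"y":0.036},
    {"x":0.021,"y":0.036},
    {"x":0.021,"y":0.036},
    {"x":0.021,"y":0.036},
    {"x":0.021,"y":0.036},
    {"x":0.021,"y":0.036},
    {"x":0.021,"y":0.036},
    {"x":0.021,"y":0.036},
    {"x":0.021,"y":0.036},
    {"x":0.021,"y":0.036},
    {"x":0.021,"y":0.036},
  ],
)

```text
validation failed for argument at $.mo...
```

```bash
python3 - <<'E'
from h import *
np.set_printoptions(precision=4,suppress=True)
d=shot('wrist','w1'); o=ctrl.observe(); print(o)
cv2.imwrite('pics/w1b.png',d['img'][:,:,::-1])
for n,y in(('crimp',0),('a',.08),('b',-.08)):
    p=np.array([.561,-.1895])+y*np.array([-.245,.969]); print(n,proj(d,[[*p,.129 if y==0 else .12]]))
E
```

```text
{'time': 0.15, 'joint_pos': array([ 85.0943,  28.7439, -24.4561,  88.8768,  12.6534,  65.2186,
       -12.0492]), 'dq': array([-0.0133, -0.1219,  0.001 , -0.204 , -0.0074, -0.0789,  0.0484]), 'joint_torque': array([ -0.0075, -56.71  ,  -5.8254, -27.9453,  -0.0686,   0.0265,
         0.0001]), 'position': array([ 0.2219, -0.6104,  0.2259]), 'tcp_rot': array([[ 0.9398,  0.3419, -0.0005],
       [ 0.3419, -0.9398,  0.0014],
       [ 0.    , -0.0015, -1.    ]]), 'ft_force': array([ 1.129 , -0.1703,  0.7423]), 'ft_torque': array([ 0.026 , -0.0223, -0.032 ]), 'gripper_force': 0.0, 'finger_gap': 0.09177923457645501}
crimp [[-305.4902 -796.4491]]
a [[-447.3017 -773.612 ]]
b [[ -95.5214 -714.553 ]]
```

View pics/w1.png

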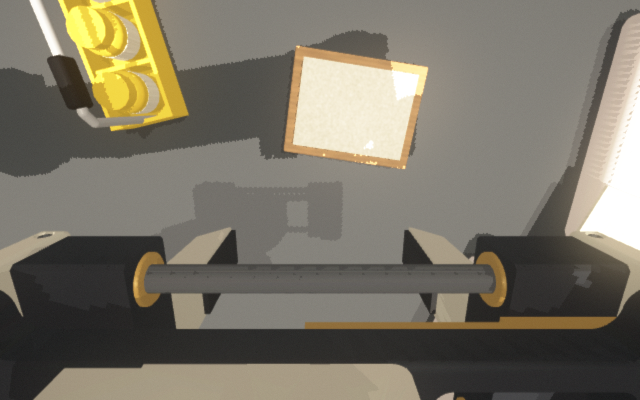

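The move was refused, so the picture shows only the start pose with the yellow look-alike. I'll retry with all fields given.

Call:
servo_tool(
  motion=[
    {"x":0,"y":0,"z":0,"ax":0,"ay":0,"az":-10.5,"fingers":0.09},
    {"x":0,"y":0,"z":0,"ax":0,"ay":0,"az":-10.5,"fingers":0.09},
    {"x":0,"y":0,"z":0,"ax":0,"ay":0,"az":-10.5,"fingers":0.09},
    {"x":0,"y":0,"z":0,"ax":0,"ay":0,"az":-10.5,"fingers":0.09},
    {"x":0,"y":0,"z":0,"ax":0,"ay":0,"az":-10.5,"fingers":0.09},
    {"x":0,"y":0,"z":0,"ax":0,"ay":0,"az":-10.5,"fingers":0.09},
    {"x":0,"y":0,"z":0,"ax":0,"ay":0,"az":-10.5,"fingers":0.09},
    {"x":0,"y":0,"z":0,"ax":0,"ay":0,"az":-10.5,"fingers":0.09},
  ],
)

```text
time: 1.15
position: [0.2219, -0.6106, 0.2263]
tcp_rot: [[-0.247, 0.969, -0.0], [0.969, 0.247, 0.001], [0.001, -0.0, -1.0]]
ft_force: [0.1, -0.1, -0.5]
finger_gap: 0.09
gripper_force: 0.0
```

Call:
servo_tool(
  motion=[
    {"x":0.021,"y":0.036,"z":0,"ax":0,"ay":0,"az":0,"fingers":0.09},
    {"x":0.021,"y":0.036,"z":0,"ax":0,"ay":0,"az":0,"fingers":0.09},
    {"x":0.021,"y":0.036,"z":0,"ax":0,"ay":0,"az":0,"fingers":0.09},
    {"x":0.021,"y":0.036,"z":0,"ax":0,"ay":0,"az":0,"fingers":0.09},
    {"x":0.021,"y":0.036,"z":0,"ax":0,"ay":0,"az":0,"fingers":0.09},
    {"x":0.021,"y":0.036,"z":0,"ax":0,"ay":0,"az":0,"fingers":0.09},
    {"x":0.021,"y":0.036,"z":0,"ax":0,"ay":0,"az":0,"fingers":0.09},
    {"x":0.021,"y":0.036,"z":0,"ax":0,"ay":0,"az":0,"fingers":0.09},
    {"x":0.021,"y":0.036,"z":0,"ax":0,"ay":0,"az":0,"fingers":0.09},
    {"x":0.021,"y":0.036,"z":0,"ax":0,"ay":0,"az":0,"fingers":0.09},
    {"x":0.021,"y":0.036,"z":0,"ax":0,"ay":0,"az":0,"fingers":0.09},
    {"x":0.021,"y":0.036,"z":0,"ax":0,"ay":0,"az":0,"fingers":0.09},
  ],
)

```text
time: 2.65
position: [0.581, -0.2611, 0.2264]
tcp_rot: [[-0.241, 0.97, -0.001], [0.97, 0.241, -0.0], [0.0, -0.001, -1.0]]
ft_force: [0.4, -0.3, 0.8]
finger_gap: 0.0901
gripper_force: 0.0
```

```bash
python3 - <<'E'
from h import *
np.set_printoptions(precision=4,suppress=True)
d=shot('wrist','w2'); o=ctrl.observe(); print(o['position'],o['joint_pos'],o['time'])
for n,y in(('crimp',0),('a',.08),('b',-.08)):
    p=np.array([.561,-.1895])+y*np.array([-.245,.969]); print(n,proj(d,[[*p,.129 if y==0 else .12]]))
E
```

```text
[ 0.5853 -0.2541  0.227 ] [ 53.6787  32.7489 -46.6252  90.231   24.8209  67.774   16.5279] 2.7
crimp [[316.4952 106.2817]]
a [[315.831   -5.2574]]
b [[317.2566 200.1821]]
```

View pics/w2.png

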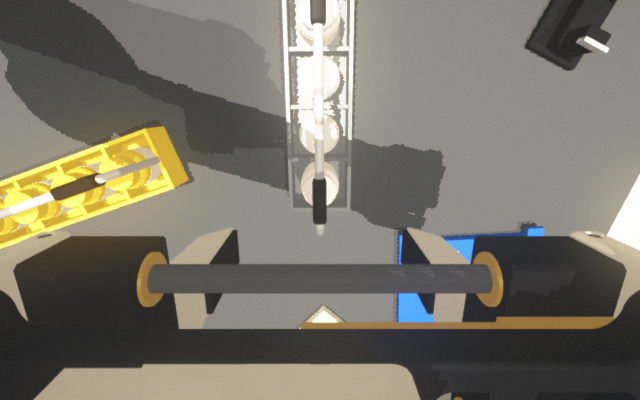

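The sleeve of grip_b sits at (319.5,201) against (317,200) predicted, about 2 mm off. I'll correct that and descend.

Call:
servo_tool(
  motion=[
    {"x":0,"y":0.003,"z":0,"ax":0,"ay":0,"az":0,"fingers":0.06},
    {"x":0,"y":0,"z":0.01,"ax":0,"ay":0,"az":0,"fingers":0.06},
    {"x":0,"y":0,"z":0.02,"ax":0,"ay":0,"az":0,"fingers":0.06},
    {"x":0,"y":0,"z":0.025,"ax":0,"ay":0,"az":0,"fingers":0.06},
    {"x":0,"y":0,"z":0.025,"ax":0,"ay":0,"az":0,"fingers":0.06},
    {"x":0,"y":0,"z":0.02,"ax":0,"ay":0,"az":0,"fingers":0.06},
    {"x":0,"y":0,"z":0.015,"ax":0,"ay":0,"az":0,"fingers":0.06},
    {"x":0,"y":0,"z":0.01,"ax":0,"ay":0,"az":0,"fingers":0.06},
    {"x":0,"y":0,"z":0,"ax":0,"ay":0,"az":0,"fingers":0.06},
    {"x":0,"y":0,"z":0,"ax":0,"ay":0,"az":0,"fingers":0.06},
  ],
)

```text
time: 3.95
position: [0.5841, -0.2612, 0.1025]
tcp_rot: [[-0.242, 0.97, 0.001], [0.97, 0.242, -0.0], [-0.001, 0.001, -1.0]]
ft_force: [0.1, 0.1, 0.5]
finger_gap: 0.0599
gripper_force: 0.0
```

```bash
python3 - <<'E'
from h import *
np.set_printoptions(precision=4,suppress=True)
o=ctrl.observe(); print(o['position'],o['tcp_rot'],o['time'],o['ft_force'])
E
```

```text
[ 0.5841 -0.2612  0.1025] [[-0.2418  0.9703  0.0013]
 [ 0.9703  0.2418 -0.0005]
 [-0.0008  0.0011 -1.    ]] 3.95 [0.0699 0.0703 0.4508]
```

Call:
servo_tool(
  motion=[
    {"x":0.001,"y":-0.003,"z":0.0015,"ax":0,"ay":0,"az":0,"fingers":0.04},
    {"x":0,"y":0,"z":0,"ax":0,"ay":0,"az":0,"fingers":0.02},
    {"x":0,"y":0,"z":0,"ax":0,"ay":0,"az":0,"fingers":0.012},
    {"x":0,"y":0,"z":0,"ax":0,"ay":0,"az":0,"fingers":0.005},
    {"x":0,"y":0,"z":0,"ax":0,"ay":0,"az":0,"fingers":0.0},
    {"x":0,"y":0,"z":0,"ax":0,"ay":0,"az":0,"fingers":0.0},
    {"x":0,"y":0,"z":0,"ax":0,"ay":0,"az":0,"fingers":0.0},
    {"x":0,"y":0,"z":0,"ax":0,"ay":0,"az":0,"fingers":0.0},
  ],
  newtons=60,
)

```text
time: 4.95
position: [0.5802, -0.2609, 0.1002]
tcp_rot: [[-0.242, 0.97, -0.0], [0.97, 0.242, 0.0], [0.0, -0.0, -1.0]]
ft_force: [0.0, -0.3, -0.8]
finger_gap: 0.0115
gripper_force: 60.0
```

Call:
servo_tool(
  motion=[
    {"x":0,"y":0,"z":-0.003,"ax":0,"ay":0,"az":0,"fingers":0.0},
    {"x":0,"y":0,"z":-0.005,"ax":0,"ay":0,"az":0,"fingers":0.0},
    {"x":0,"y":0,"z":-0.007,"ax":0,"ay":0,"az":0,"fingers":0.0},
    {"x":0,"y":0,"z":-0.01,"ax":0,"ay":0,"az":0,"fingers":0.0},
    {"x":0,"y":0,"z":-0.01,"ax":0,"ay":0,"az":0,"fingers":0.0},
    {"x":0,"y":0,"z":-0.01,"ax":0,"ay":0,"az":0,"fingers":0.0},
    {"x":0,"y":0,"z":-0.01,"ax":0,"ay":0,"az":0,"fingers":0.0},
    {"x":0,"y":0,"z":-0.005,"ax":0,"ay":0,"az":0,"fingers":0.0},
    {"x":0,"y":0,"z":0,"ax":0,"ay":0,"az":0,"fingers":0.0},
    {"x":0,"y":0,"z":0,"ax":0,"ay":0,"az":0,"fingers":0.0},
  ],
)

```text
time: 6.2
position: [0.5799, -0.2609, 0.1599]
tcp_rot: [[-0.242, 0.97, -0.001], [0.97, 0.242, 0.0], [0.0, -0.001, -1.0]]
ft_force: [0.0, 0.1, -3.0]
finger_gap: 0.0116
gripper_force: 60.0
```

```bash
python3 - <<'E'
from h import *
np.set_printoptions(precision=4,suppress=True)
o=ctrl.observe(); print(o['position'],o['time'],o['ft_force'],o['ft_torque'],o['finger_gap'])
a=shot('scene','s2'); b=shot('wrist','w3')
c=np.zeros((540,800,3),np.uint8)
i=cv2.imread('pics/s2.png')[130:265,200:400]; c=cv2.resize(i,(800,540),interpolation=cv2.INTER_CUBIC)
cv2.imwrite('pics/c2.png',c)
E
```

```text
[ 0.5799 -0.2609  0.1599] 6.2 [ 0.033   0.1124 -3.0351] [-0.2196 -0.1474 -0.0205] 0.01163744822652952
```

View pics/c2.png

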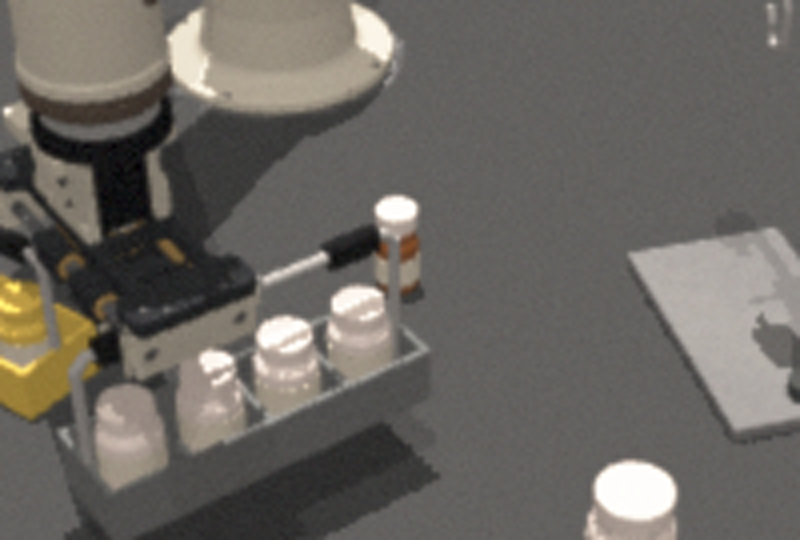

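```bash
python3 - <<'E'
from h import *
np.set_printoptions(precision=4,suppress=True)
a=load('s2');w=load('w3');s=load('s1')
for z in (.17,.175,.18): print(z,proj(a,[.5414,-.1113,z]))
print(proj(s,[.5414,-.1113,.12]))
i=cv2.imread('pics/w3.png')[0:300,220:420]; j=cv2.imread('pics/w2.png')[0:300,220:420]
cv2.imwrite('pics/c3.png',cv2.resize(i,(400,600)))
for p in ([.5414,-.1113,.18],[.561,-.1895,.189]): print(proj(w,p))
E
```

```text
0.17 [[287.7765 194.386 ]]
0.175 [[287.7168 192.8088]]
0.18 [[287.6567 191.2229]]
[[288.3559 209.6887]]
[[ 315.2767 -128.8514]]
[[316.174 107.169]]
```

View pics/c3.png

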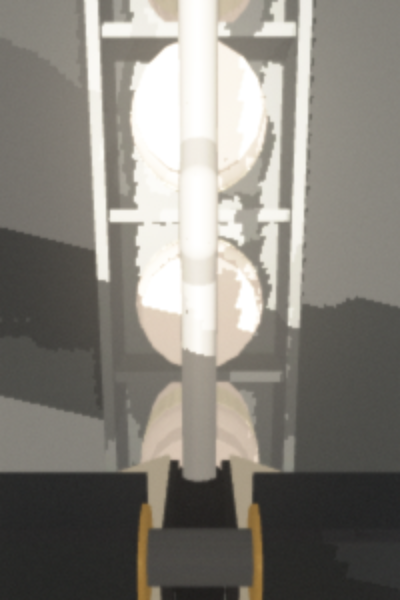

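Level is confirmed: sleeve a appears at (288,191) as predicted, and the crimp is at wrist pixel (319,106), so it lies at tool (+0.074, 0.000). Next is a closer look at the hook in the scene picture.

```bash
python3 - <<'E'
from h import *
np.set_printoptions(precision=4,suppress=True)
a=load('s2')
h=np.array([.497,.2105,0]);X=np.array([.9963,-.0854,0])
for n,x,z in(('seat',0,.24),('seatwirecentre',0,.2325),('tip',-.015,.254),('tiptop',-.015,.2575),('back',.0105,.25),('rod',0,.285),('housingbottomfront',0,.292)):
    p=h+X*x;p[2]=z;print(n,proj(a,p))
i=cv2.imread('pics/s2.png')[105:150,370:430]
cv2.imwrite('pics/c4.png',cv2.resize(i,(780,585),interpolation=cv2.INTER_NEAREST))
w=load('w3');print(ray(w,320,200)); o=ctrl.observe()
c,r=ray(w,320,200);T=np.array(o['tcp_rot']).T;print(T@(c-o['position']),T@r)
E
```

```text
seat [[392.5855 139.048 ]]
seatwirecentre [[392.266  141.4301]]
tip [[390.834  131.9655]]
tiptop [[390.9804 130.8375]]
back [[394.6857 137.6883]]
rod [[394.5551 124.3615]]
housingbottomfront [[394.8699 122.0143]]
(array([ 0.5623, -0.189 ,  0.318 ]), array([ 0.07  , -0.2788, -0.9579]))
[ 0.074   0.0002 -0.1582] [-0.2881  0.0012  0.9577]
```

View pics/c4.png

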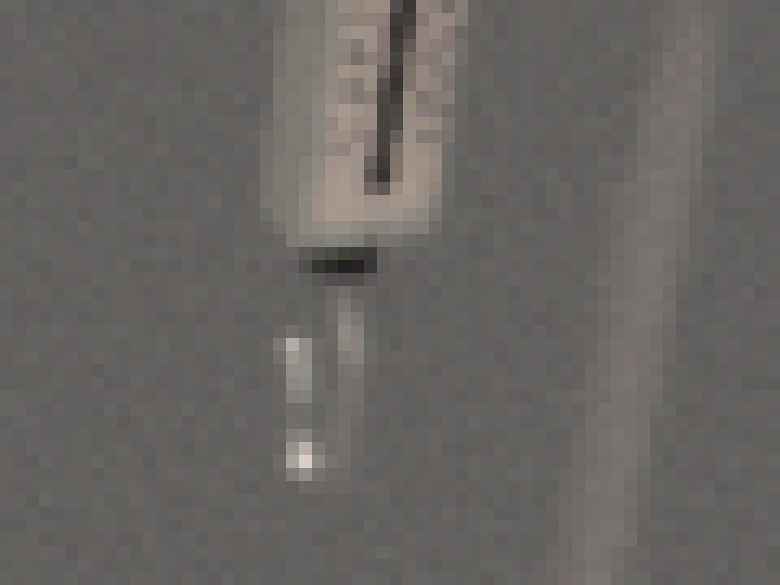

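Tip top is seen at (392.5,131) and hook bottom at (393.5,142), about 1.5 px right of my prediction. That puts the seat near (0.498, 0.2125). I'll lift, turn and carry to a stand-off 75 mm in front of the hook.

Call:
servo_tool(
  motion=[
    {"x":0,"y":0,"z":-0.005,"ax":0,"ay":0,"az":1.2,"fingers":0.0},
    {"x":0,"y":0,"z":-0.01,"ax":0,"ay":0,"az":2,"fingers":0.0},
    {"x":0,"y":0,"z":-0.01,"ax":0,"ay":0,"az":2,"fingers":0.0},
    {"x":0,"y":0,"z":-0.01,"ax":0,"ay":0,"az":2,"fingers":0.0},
    {"x":0,"y":0,"z":-0.01,"ax":0,"ay":0,"az":2,"fingers":0.0},
    {"x":0,"y":0,"z":-0.01,"ax":0,"ay":0,"az":2,"fingers":0.0},
    {"x":0,"y":0,"z":-0.01,"ax":0,"ay":0,"az":2,"fingers":0.0},
    {"x":0,"y":0,"z":-0.01,"ax":0,"ay":0,"az":2,"fingers":0.0},
    {"x":0,"y":0,"z":-0.004,"ax":0,"ay":0,"az":2,"fingers":0.0},
    {"x":0,"y":0,"z":0,"ax":0,"ay":0,"az":2,"fingers":0.0},
    {"x":0.005,"y":-0.0025,"z":0,"ax":0,"ay":0,"az":0,"fingers":0.0},
    {"x":0.01,"y":-0.005,"z":0,"ax":0,"ay":0,"az":0,"fingers":0.0},
  ],
)

```text
time: 7.8
position: [0.5736, -0.2449, 0.2386]
tcp_rot: [[0.091, 0.996, -0.001], [0.996, -0.091, 0.001], [0.001, -0.001, -1.0]]
ft_force: [-0.1, 0.6, -2.3]
finger_gap: 0.0119
gripper_force: 60.0
```

Call:
servo_tool(
  motion=[
    {"x":0.0195,"y":-0.01,"z":0,"ax":0,"ay":0,"az":0,"fingers":0.0},
    {"x":0.0195,"y":-0.01,"z":0,"ax":0,"ay":0,"az":0,"fingers":0.0},
    {"x":0.0195,"y":-0.01,"z":0,"ax":0,"ay":0,"az":0,"fingers":0.0},
    {"x":0.0195,"y":-0.01,"z":0,"ax":0,"ay":0,"az":0,"fingers":0.0},
    {"x":0.0195,"y":-0.01,"z":0,"ax":0,"ay":0,"az":0,"fingers":0.0},
    {"x":0.0195,"y":-0.01,"z":0,"ax":0,"ay":0,"az":0,"fingers":0.0},
    {"x":0.0195,"y":-0.01,"z":0,"ax":0,"ay":0,"az":0,"fingers":0.0},
    {"x":0.0195,"y":-0.01,"z":0,"ax":0,"ay":0,"az":0,"fingers":0.0},
    {"x":0.0195,"y":-0.01,"z":0,"ax":0,"ay":0,"az":0,"fingers":0.0},
    {"x":0.0195,"y":-0.01,"z":0,"ax":0,"ay":0,"az":0,"fingers":0.0},
    {"x":0.0195,"y":-0.01,"z":0,"ax":0,"ay":0,"az":0,"fingers":0.0},
    {"x":0.0195,"y":-0.01,"z":0,"ax":0,"ay":0,"az":0,"fingers":0.0},
  ],
)

```text
time: 9.3
position: [0.4754, -0.0, 0.2393]
tcp_rot: [[0.091, 0.996, 0.0], [0.996, -0.091, -0.0], [-0.0, 0.0, -1.0]]
ft_force: [-0.7, 0.5, -2.5]
finger_gap: 0.0117
gripper_force: 60.0
```

Call:
servo_tool(
  motion=[
    {"x":0.0195,"y":-0.01,"z":0,"ax":0,"ay":0,"az":0,"fingers":0.0},
    {"x":0.0195,"y":-0.01,"z":0,"ax":0,"ay":0,"az":0,"fingers":0.0},
    {"x":0.0195,"y":-0.01,"z":0,"ax":0,"ay":0,"az":0,"fingers":0.0},
    {"x":0.0195,"y":-0.01,"z":0,"ax":0,"ay":0,"az":0,"fingers":0.0},
    {"x":0.0195,"y":-0.01,"z":0,"ax":0,"ay":0,"az":0,"fingers":0.0},
    {"x":0.0195,"y":-0.01,"z":0,"ax":0,"ay":0,"az":0,"fingers":0.0},
    {"x":0.016,"y":-0.008,"z":0,"ax":0,"ay":0,"az":0,"fingers":0.0},
    {"x":0.008,"y":-0.004,"z":0,"ax":0,"ay":0,"az":0,"fingers":0.0},
    {"x":0,"y":0,"z":0,"ax":0,"ay":0,"az":0,"fingers":0.0},
    {"x":0,"y":0,"z":0,"ax":0,"ay":0,"az":0,"fingers":0.0},
    {"x":0,"y":0,"z":0,"ax":0,"ay":0,"az":0,"fingers":0.0},
  ],
)

```text
time: 10.68
position: [0.4173, 0.1449, 0.2392]
tcp_rot: [[0.092, 0.996, -0.0], [0.996, -0.092, -0.0], [-0.0, -0.0, -1.0]]
ft_force: [-0.1, 0.7, -3.2]
finger_gap: 0.0113
gripper_force: 60.0
```

```bash
python3 - <<'E'
from h import *
np.set_printoptions(precision=4,suppress=True)
w=shot('wrist','w4');a=shot('scene','s4'); o=ctrl.observe(); print(o['position'],o['tcp_rot'],o['joint_pos'],o['time'],o['ft_force'],o['ft_torque'],w['fx'])
R=np.array(o['tcp_rot']);cr=np.array(o['position'])+R@[.074,0,-.0288]; print('crimp',cr,proj(w,cr))
h=np.array([.498,.2125,0]);X=np.array([.9959,-.0906,0])
for n,x,z in(('seat',0,.24),('tip',-.015,.254),('rod',0,.285)):
    p=h+X*x;p[2]=z;print(n,proj(w,p))
print(proj(w,cr+[0,0,.0]), proj(a,cr))
iw=cv2.imread('pics/w4.png'); cv2.imwrite('pics/c5.png',cv2.resize(iw[0:200,270:640][:, :],(800,432),interpolation=cv2.INTER_CUBIC))
E
```

```text
[0.4172 0.145  0.2392] [[ 0.092   0.9958 -0.0001]
 [ 0.9958 -0.092  -0.    ]
 [-0.     -0.0001 -1.    ]] [ 30.9232   9.9943 -58.0712 115.6886   9.8568  59.3664 -37.0936] 10.775 [ 0.363  -0.2798 -2.8589] [-0.199  -0.1161  0.0437] 311.9976129012839
crimp [0.424  0.2187 0.268 ] [[318.9724 106.4857]]
seat [[472.3125 105.0465]]
tip [[453.2532 104.987 ]]
rod [[533.5984 104.447 ]]
[[318.9724 106.4857]] [[383.2171 117.8159]]
```

View pics/c5.png

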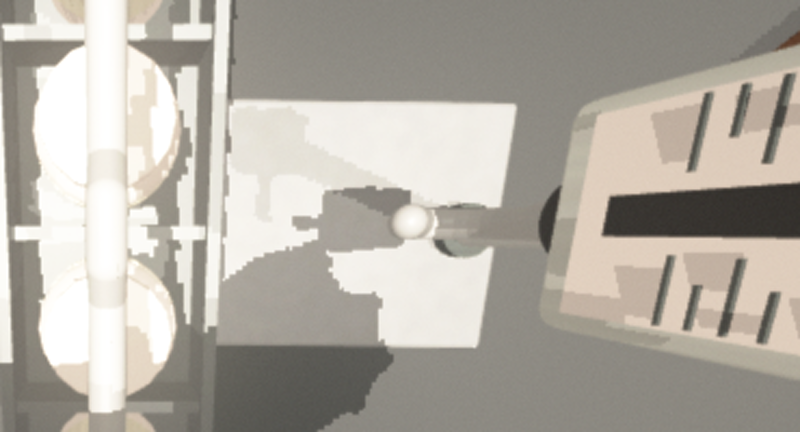

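The tip ball shows at wrist (458.7,102.2) and the crimp at (319.5,105), with the plate edges parallel to the image rows. The seat is therefore about 77 mm along tool y and 1 mm along tool x from the crimp. I'll go over the tip to about 5 mm short of the seat, then look.

Call:
servo_tool(
  motion=[
    {"x":0.001,"y":0.005,"z":0,"ax":0,"ay":0,"az":0,"fingers":0.0},
    {"x":0,"y":0.01,"z":0,"ax":0,"ay":0,"az":0,"fingers":0.0},
    {"x":0,"y":0.01,"z":0,"ax":0,"ay":0,"az":0,"fingers":0.0},
    {"x":0,"y":0.01,"z":0,"ax":0,"ay":0,"az":0,"fingers":0.0},
    {"x":0,"y":0.008,"z":0,"ax":0,"ay":0,"az":0,"fingers":0.0},
    {"x":0,"y":0.005,"z":0,"ax":0,"ay":0,"az":0,"fingers":0.0},
    {"x":0,"y":0.002,"z":0,"ax":0,"ay":0,"az":0,"fingers":0.0},
    {"x":0,"y":0,"z":0,"ax":0,"ay":0,"az":0,"fingers":0.0},
    {"x":0,"y":0,"z":0,"ax":0,"ay":0,"az":0,"fingers":0.0},
  ],
)

```text
time: 11.9
position: [0.4666, 0.1421, 0.2393]
tcp_rot: [[0.091, 0.996, -0.0], [0.996, -0.091, -0.0], [-0.0, 0.0, -1.0]]
ft_force: [-0.7, 0.2, -2.5]
finger_gap: 0.0112
gripper_force: 60.0
```

```bash
python3 - <<'E'
from h import *
np.set_printoptions(precision=4,suppress=True)
w=shot('wrist','w5');a=shot('scene','s5'); o=ctrl.observe(); print(o['position'],o['time'],o['ft_force'],o['ft_torque'])
R=np.array(o['tcp_rot']);cr=np.array(o['position'])+R@[.075,0,-.0288]; print('crimp',cr,proj(w,cr),proj(a,cr))
h=np.array([.5011,.2137,0]);X=np.array([.9959,-.0906,0])
for n,x,z in(('seat',0,.24),('tip',-.015,.254),('tiptop',-.015,.2575),('rod',0,.285)):
    p=h+X*x;p[2]=z;print(n,proj(w,p),proj(a,p))
iw=cv2.imread('pics/w5.png')[40:190,270:470]; ia=cv2.imread('pics/s5.png')[95:155,350:430]
cv2.imwrite('pics/c6.png',np.hstack([cv2.resize(iw,(400,300),interpolation=cv2.INTER_CUBIC),cv2.resize(ia,(400,300),interpolation=cv2.INTER_CUBIC)]))
E
```

```text
[0.4667 0.142  0.2393] 12.0 [-0.8266  0.3437 -2.6732] [-0.168  -0.0727 -0.0158]
crimp [0.4735 0.2167 0.2681] [[319.365  104.3462]] [[391.4203 125.6928]]
seat [[376.7024 105.8237]] [[394.3598 139.5378]]
tip [[348.3439 105.7854]] [[392.6271 132.4384]]
tiptop [[349.0652 105.7677]] [[392.777  131.3094]]
rod [[399.6037 105.5554]] [[396.3748 124.8378]]
```

View pics/c6.png

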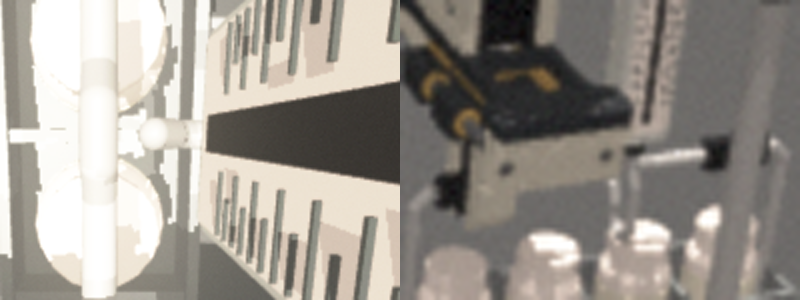

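In the wrist view the tip is at (347.5,106), predicted (348,106), and the crimp at (318.5,106), so they are aligned in y. The scene view shows the carrier level, with the hook hidden by the gripper. The seat is 28 mm ahead, so I'll pass over the tip.

Call:
servo_tool(
  motion=[
    {"x":0,"y":0.002,"z":0,"ax":0,"ay":0,"az":0,"fingers":0.0},
    {"x":0,"y":0.004,"z":0,"ax":0,"ay":0,"az":0,"fingers":0.0},
    {"x":0,"y":0.004,"z":0,"ax":0,"ay":0,"az":0,"fingers":0.0},
    {"x":0,"y":0.004,"z":0,"ax":0,"ay":0,"az":0,"fingers":0.0},
    {"x":0,"y":0.004,"z":0,"ax":0,"ay":0,"az":0,"fingers":0.0},
    {"x":0,"y":0.004,"z":0,"ax":0,"ay":0,"az":0,"fingers":0.0},
    {"x":0,"y":0.001,"z":0,"ax":0,"ay":0,"az":0,"fingers":0.0},
    {"x":0,"y":0,"z":0,"ax":0,"ay":0,"az":0,"fingers":0.0},
    {"x":0,"y":0,"z":0,"ax":0,"ay":0,"az":0,"fingers":0.0},
  ],
)

```text
time: 13.12
position: [0.4896, 0.14, 0.2392]
tcp_rot: [[0.091, 0.996, -0.0], [0.996, -0.091, -0.0], [-0.0, -0.0, -1.0]]
ft_force: [-0.1, -0.6, -3.0]
finger_gap: 0.0115
gripper_force: 60.0
```

Call:
servo_tool(
  motion=[
    {"x":0,"y":0.001,"z":0.002,"ax":0,"ay":0,"az":0,"fingers":0.0},
    {"x":0,"y":0.001,"z":0.002,"ax":0,"ay":0,"az":0,"fingers":0.0},
    {"x":0,"y":0.001,"z":0.002,"ax":0,"ay":0,"az":0,"fingers":0.0},
    {"x":0,"y":0.001,"z":0.002,"ax":0,"ay":0,"az":0,"fingers":0.0},
    {"x":0,"y":0.001,"z":0.002,"ax":0,"ay":0,"az":0,"fingers":0.0},
    {"x":0,"y":0,"z":0.002,"ax":0,"ay":0,"az":0,"fingers":0.0},
    {"x":0,"y":0,"z":0.002,"ax":0,"ay":0,"az":0,"fingers":0.0},
    {"x":0,"y":0,"z":0.002,"ax":0,"ay":0,"az":0,"fingers":0.0},
    {"x":0,"y":0,"z":0.002,"ax":0,"ay":0,"az":0,"fingers":0.0},
    {"x":0,"y":0,"z":0.002,"ax":0,"ay":0,"az":0,"fingers":0.0},
    {"x":0,"y":0,"z":0,"ax":0,"ay":0,"az":0,"fingers":0.0},
  ],
)

```text
time: 14.5
position: [0.4946, 0.1395, 0.2191]
tcp_rot: [[0.091, 0.996, -0.0], [0.996, -0.091, -0.0], [-0.0, -0.0, -1.0]]
ft_force: [0.4, 0.3, -3.7]
finger_gap: 0.0115
gripper_force: 60.0
```

Call:
servo_tool(
  motion=[
    {"x":0,"y":0,"z":0.002,"ax":0,"ay":0,"az":0,"fingers":0.0},
    {"x":0,"y":0,"z":0.002,"ax":0,"ay":0,"az":0,"fingers":0.0},
    {"x":0,"y":0,"z":0.002,"ax":0,"ay":0,"az":0,"fingers":0.0},
    {"x":0,"y":0,"z":0.002,"ax":0,"ay":0,"az":0,"fingers":0.0},
    {"x":0,"y":0,"z":0.002,"ax":0,"ay":0,"az":0,"fingers":0.0},
    {"x":0,"y":0,"z":0.002,"ax":0,"ay":0,"az":0,"fingers":0.0},
    {"x":0,"y":0,"z":0.002,"ax":0,"ay":0,"az":0,"fingers":0.0},
    {"x":0,"y":0,"z":0.002,"ax":0,"ay":0,"az":0,"fingers":0.0},
    {"x":0,"y":0,"z":0,"ax":0,"ay":0,"az":0,"fingers":0.0},
    {"x":0,"y":0,"z":0,"ax":0,"ay":0,"az":0,"fingers":0.0},
    {"x":0,"y":0,"z":0,"ax":0,"ay":0,"az":0,"fingers":0.0},
    {"x":0,"y":0,"z":0,"ax":0,"ay":0,"az":0,"fingers":0.0},
  ],
)

```text
time: 16.0
position: [0.4948, 0.1395, 0.2033]
tcp_rot: [[0.091, 0.996, 0.0], [0.996, -0.091, -0.0], [-0.0, 0.0, -1.0]]
ft_force: [-0.7, -0.8, -2.0]
finger_gap: 0.0114
gripper_force: 60.0
```

```bash
cat > f.py <<'E'
from h import *
np.set_printoptions(precision=3,suppress=True)
F=[];T=[]
for i in range(10):
    ctrl.grab_frame('top'); o=ctrl.observe(); F.append(o['ft_force']);T.append(o['ft_torque'])
print(o['time'],np.array(o['position']),np.mean(F,0),np.std(F,0),np.mean(T,0))
E
python3 f.py
```

```text
16.5 [0.495 0.14  0.203] [-0.361 -0.342 -1.369] [0.261 0.414 0.514] [-0.164 -0.073 -0.002]
```

Call:
servo_tool(
  motion=[
    {"x":0,"y":0,"z":0.001,"ax":0,"ay":0,"az":0,"fingers":0.0},
    {"x":0,"y":0,"z":0.002,"ax":0,"ay":0,"az":0,"fingers":0.0},
    {"x":0,"y":0,"z":0.002,"ax":0,"ay":0,"az":0,"fingers":0.0},
    {"x":0,"y":0,"z":0.002,"ax":0,"ay":0,"az":0,"fingers":0.0},
    {"x":0,"y":0,"z":0.002,"ax":0,"ay":0,"az":0,"fingers":0.0},
    {"x":0,"y":0,"z":0.001,"ax":0,"ay":0,"az":0,"fingers":0.0},
    {"x":0,"y":0,"z":0,"ax":0,"ay":0,"az":0,"fingers":0.0},
    {"x":0,"y":0,"z":0,"ax":0,"ay":0,"az":0,"fingers":0.0},
    {"x":0,"y":0,"z":0,"ax":0,"ay":0,"az":0,"fingers":0.0},
    {"x":0,"y":0,"z":0,"ax":0,"ay":0,"az":0,"fingers":0.0},
  ],
)

```text
time: 17.75
position: [0.4948, 0.1395, 0.1933]
tcp_rot: [[0.091, 0.996, 0.0], [0.996, -0.091, 0.0], [0.0, 0.0, -1.0]]
ft_force: [-0.4, -0.4, 0.1]
finger_gap: 0.011
gripper_force: 60.0
```

```bash
python3 f.py; python3 f.py
```

```text
18.25 [0.495 0.14  0.193] [-0.611 -0.211 -0.493] [0.527 0.616 0.381] [-0.11  -0.063  0.013]
18.75 [0.495 0.14  0.193] [-0.019 -0.093 -0.533] [0.478 0.63  0.439] [-0.063 -0.077 -0.006]
```

Call:
servo_tool(
  motion=[
    {"x":0,"y":0,"z":0.001,"ax":0,"ay":0,"az":0,"fingers":0.0},
    {"x":0,"y":0,"z":0.001,"ax":0,"ay":0,"az":0,"fingers":0.0},
    {"x":0,"y":0,"z":0.001,"ax":0,"ay":0,"az":0,"fingers":0.0},
    {"x":0,"y":0,"z":0.001,"ax":0,"ay":0,"az":0,"fingers":0.0},
    {"x":0,"y":0,"z":0.001,"ax":0,"ay":0,"az":0,"fingers":0.0},
    {"x":0,"y":0,"z":0,"ax":0,"ay":0,"az":0,"fingers":0.0},
    {"x":0,"y":0,"z":0,"ax":0,"ay":0,"az":0,"fingers":0.0},
    {"x":0,"y":0,"z":0,"ax":0,"ay":0,"az":0,"fingers":0.0},
    {"x":0,"y":0,"z":0,"ax":0,"ay":0,"az":0,"fingers":0.0},
    {"x":0,"y":0,"z":0,"ax":0,"ay":0,"az":0,"fingers":0.0},
  ],
)

```text
time: 20.0
position: [0.4948, 0.1395, 0.1883]
tcp_rot: [[0.091, 0.996, 0.0], [0.996, -0.091, 0.0], [0.0, 0.0, -1.0]]
ft_force: [0.5, 0.2, -0.2]
finger_gap: 0.0113
gripper_force: 60.0
```

```bash
python3 f.py; python3 f.py;python3 f.py
```

```text
20.5 [0.495 0.14  0.188] [-0.276 -0.28  -0.17 ] [0.582 0.516 0.419] [-0.031 -0.081 -0.002]
21.0 [0.495 0.139 0.188] [ 0.243 -0.209  0.038] [0.434 0.49  0.538] [-0.033 -0.09  -0.003]
21.5 [0.495 0.139 0.188] [ 0.034 -0.098  0.089] [0.638 0.361 0.371] [-0.025 -0.082  0.001]
```

Call:
servo_tool(
  motion=[
    {"x":0,"y":0,"z":0.001,"ax":0,"ay":0,"az":0,"fingers":0.0},
    {"x":0,"y":0,"z":0,"ax":0,"ay":0,"az":0,"fingers":0.0},
  ],
  newtons=30,
)

```text
time: 21.75
position: [0.4947, 0.1395, 0.1872]
tcp_rot: [[0.091, 0.996, -0.0], [0.996, -0.091, 0.0], [0.0, -0.0, -1.0]]
ft_force: [-0.5, 0.0, -0.2]
finger_gap: 0.0117
gripper_force: 30.0
```

Call:
servo_tool(
  motion=[
    {"x":0,"y":0,"z":0,"ax":0,"ay":0,"az":0,"fingers":0.0},
    {"x":0,"y":0,"z":0,"ax":0,"ay":0,"az":0,"fingers":0.0},
    {"x":0,"y":0,"z":0,"ax":0,"ay":0,"az":0,"fingers":0.0},
    {"x":0,"y":0,"z":0,"ax":0,"ay":0,"az":0,"fingers":0.0},
  ],
  newtons=10,
)

```text
time: 22.25
position: [0.4947, 0.1395, 0.1872]
tcp_rot: [[0.091, 0.996, -0.0], [0.996, -0.091, -0.0], [-0.0, -0.0, -1.0]]
ft_force: [-0.8, 0.4, 0.2]
finger_gap: 0.0119
gripper_force: 10.0
```

Call:
servo_tool(
  motion=[
    {"x":0,"y":0,"z":0,"ax":0,"ay":0,"az":0,"fingers":0.0},
    {"x":0,"y":0,"z":0,"ax":0,"ay":0,"az":0,"fingers":0.0},
    {"x":0,"y":0,"z":0,"ax":0,"ay":0,"az":0,"fingers":0.0},
    {"x":0,"y":0,"z":0,"ax":0,"ay":0,"az":0,"fingers":0.0},
  ],
  newtons=3,
)

```text
time: 22.75
position: [0.4947, 0.1395, 0.1872]
tcp_rot: [[0.091, 0.996, 0.0], [0.996, -0.091, -0.0], [-0.0, 0.0, -1.0]]
ft_force: [-0.4, -0.0, -0.3]
finger_gap: 0.0123
gripper_force: 3.0
```

```bash
python3 f.py; python3 f.py;python3 f.py
```

```text
23.25 [0.495 0.139 0.187] [-0.267 -0.041  0.28 ] [0.669 0.516 0.384] [-0.017 -0.023  0.027]
23.75 [0.495 0.139 0.187] [-0.415 -0.04  -0.071] [0.427 0.459 0.489] [-0.031 -0.011  0.018]
24.25 [0.495 0.139 0.187] [-0.206 -0.121  0.102] [0.222 0.512 0.664] [-0.013 -0.011  0.03 ]
```

Call:
servo_tool(
  motion=[
    {"x":0,"y":0,"z":0,"ax":0,"ay":0,"az":0,"fingers":0.012},
    {"x":0,"y":0,"z":0,"ax":0,"ay":0,"az":0,"fingers":0.0125},
    {"x":0,"y":0,"z":0,"ax":0,"ay":0,"az":0,"fingers":0.013},
    {"x":0,"y":0,"z":0,"ax":0,"ay":0,"az":0,"fingers":0.014},
    {"x":0,"y":0,"z":0,"ax":0,"ay":0,"az":0,"fingers":0.016},
    {"x":0,"y":0,"z":0,"ax":0,"ay":0,"az":0,"fingers":0.02},
    {"x":0,"y":0,"z":0,"ax":0,"ay":0,"az":0,"fingers":0.026},
    {"x":0,"y":0,"z":0,"ax":0,"ay":0,"az":0,"fingers":0.034},
    {"x":0,"y":0,"z":0,"ax":0,"ay":0,"az":0,"fingers":0.044},
    {"x":0,"y":0,"z":0,"ax":0,"ay":0,"az":0,"fingers":0.05},
    {"x":0,"y":0,"z":0,"ax":0,"ay":0,"az":0,"fingers":0.05},
  ],
)

```text
time: 25.62
position: [0.4948, 0.1395, 0.1872]
tcp_rot: [[0.091, 0.996, 0.0], [0.996, -0.091, 0.0], [0.0, 0.0, -1.0]]
ft_force: [-0.0, 0.6, -0.1]
finger_gap: 0.0493
gripper_force: 0.0
```

Call:
servo_tool(
  motion=[
    {"x":0,"y":0,"z":-0.003,"ax":0,"ay":0,"az":0,"fingers":0.05},
    {"x":0,"y":0,"z":-0.006,"ax":0,"ay":0,"az":0,"fingers":0.05},
    {"x":0,"y":0,"z":-0.01,"ax":0,"ay":0,"az":0,"fingers":0.05},
    {"x":0,"y":0,"z":-0.01,"ax":0,"ay":0,"az":0,"fingers":0.05},
    {"x":0,"y":0,"z":-0.01,"ax":0,"ay":0,"az":0,"fingers":0.05},
    {"x":0,"y":0,"z":-0.01,"ax":0,"ay":0,"az":0,"fingers":0.05},
    {"x":-0.01,"y":0,"z":-0.01,"ax":0,"ay":0,"az":0,"fingers":0.05},
    {"x":-0.02,"y":0,"z":0,"ax":0,"ay":0,"az":0,"fingers":0.05},
    {"x":-0.02,"y":0,"z":0,"ax":0,"ay":0,"az":0,"fingers":0.05},
    {"x":-0.02,"y":0,"z":0,"ax":0,"ay":0,"az":0,"fingers":0.05},
    {"x":-0.02,"y":0,"z":0,"ax":0,"ay":0,"az":0,"fingers":0.05},
    {"x":-0.02,"y":0,"z":0,"ax":0,"ay":0,"az":0,"fingers":0.05},
  ],
)

```text
time: 27.12
position: [0.4845, 0.0285, 0.2466]
tcp_rot: [[0.091, 0.996, 0.0], [0.996, -0.091, -0.0], [-0.0, 0.0, -1.0]]
ft_force: [0.2, -0.9, -0.2]
finger_gap: 0.0502
gripper_force: 0.0
```

Call:
servo_tool(
  motion=[
    {"x":-0.03,"y":0,"z":0,"ax":0,"ay":0,"az":0,"fingers":0.05},
    {"x":-0.03,"y":0,"z":0,"ax":0,"ay":0,"az":0,"fingers":0.05},
    {"x":-0.03,"y":0,"z":0,"ax":0,"ay":0,"az":0,"fingers":0.05},
    {"x":-0.02,"y":0,"z":0,"ax":0,"ay":0,"az":0,"fingers":0.05},
    {"x":0,"y":0,"z":0,"ax":0,"ay":0,"az":0,"fingers":0.05},
    {"x":0,"y":0,"z":0,"ax":0,"ay":0,"az":0,"fingers":0.05},
    {"x":0,"y":0,"z":0,"ax":0,"ay":0,"az":0,"fingers":0.05},
    {"x":0,"y":0,"z":0,"ax":0,"ay":0,"az":0,"fingers":0.05},
    {"x":0,"y":0,"z":0,"ax":0,"ay":0,"az":0,"fingers":0.05},
  ],
)

```text
time: 28.25
position: [0.4748, -0.0791, 0.2462]
tcp_rot: [[0.09, 0.996, 0.0], [0.996, -0.09, 0.0], [0.0, 0.0, -1.0]]
ft_force: [0.7, -0.2, 0.3]
finger_gap: 0.05
gripper_force: 0.0
```

```bash
cat > g.py <<'E'
from h import *
P=None
for i in range(6):
    d=ctrl.grab_frame('scene'); g=cv2.cvtColor(d['img'],cv2.COLOR_RGB2GRAY)[90:260,360:470].astype(np.float32)
    if P is not None: print(i,round(float(np.abs(g-P).mean()),2),np.round(cv2.phaseCorrelate(P[60:],g[60:])[0],2))
    P=g
    if i in(0,5): cv2.imwrite('pics/e%d.png'%i,d['img'][:,:,::-1])
print(ctrl.observe()['time'],ctrl.observe()['ft_force'])
# dark sleeves in the scene picture
hsv=d['img'][120:230,340:480].max(2)
n,l,s,c=cv2.connectedComponentsWithStats((hsv<45).astype(np.uint8))
for k in range(1,n):
    if s[k,4]>20: print(s[k],c[k]+[340,120])
for z in(.2,.205,.21):
  for sgn in(1,-1):
    p=np.array([.5011,.2137])+sgn*.08*np.array([.0906,.996]); print(z,sgn,proj(d,[[*p,z]]))
E
python3 g.py
```

```text
1 1.77 [0.01 0.01]
2 1.76 [-0.    0.02]
3 1.76 [ 0.   -0.01]
4 1.75 [0.   0.02]
5 1.74 [-0.01 -0.02]
28.55 [ 0.43514817 -0.79215075  0.83072427]
[80 23  5  5 22] [422.04545455 145.09090909]
[21 31 12  7 58] [366.4137931  153.93103448]
[ 88 103  14   7  55] [433.69090909 226.98181818]
0.2 1 [[418.3225852  147.96122661]]
0.2 -1 [[366.11293341 156.26541087]]
0.205 1 [[418.59345549 146.44007501]]
0.205 -1 [[366.2589013  154.71477623]]
0.21 1 [[418.8656741  144.91135163]]
0.21 -1 [[366.4056201  153.15616468]]
```

The sleeves are at (366.4,153.9) and (422,145), which fits a level carrier at about 0.208 m, with no visible motion. I'll wait a few seconds for it to settle, then check again.

Call:
servo_tool(
  motion=[
    {"x":0,"y":0,"z":0,"ax":0,"ay":0,"az":0,"fingers":0.05},
    {"x":0,"y":0,"z":0,"ax":0,"ay":0,"az":0,"fingers":0.05},
    {"x":0,"y":0,"z":0,"ax":0,"ay":0,"az":0,"fingers":0.05},
    {"x":0,"y":0,"z":0,"ax":0,"ay":0,"az":0,"fingers":0.05},
    {"x":0,"y":0,"z":0,"ax":0,"ay":0,"az":0,"fingers":0.05},
    {"x":0,"y":0,"z":0,"ax":0,"ay":0,"az":0,"fingers":0.05},
    {"x":0,"y":0,"z":0,"ax":0,"ay":0,"az":0,"fingers":0.05},
    {"x":0,"y":0,"z":0,"ax":0,"ay":0,"az":0,"fingers":0.05},
    {"x":0,"y":0,"z":0,"ax":0,"ay":0,"az":0,"fingers":0.05},
    {"x":0,"y":0,"z":0,"ax":0,"ay":0,"az":0,"fingers":0.05},
    {"x":0,"y":0,"z":0,"ax":0,"ay":0,"az":0,"fingers":0.05},
    {"x":0,"y":0,"z":0,"ax":0,"ay":0,"az":0,"fingers":0.05},
  ],
)

```text
time: 30.05
position: [0.4748, -0.0796, 0.2462]
tcp_rot: [[0.091, 0.996, 0.0], [0.996, -0.091, -0.0], [-0.0, 0.0, -1.0]]
ft_force: [0.7, -0.4, 0.6]
finger_gap: 0.05
gripper_force: 0.0
```

Call:
servo_tool(
  motion=[
    {"x":0,"y":0,"z":0,"ax":0,"ay":0,"az":0,"fingers":0.05},
    {"x":0,"y":0,"z":0,"ax":0,"ay":0,"az":0,"fingers":0.05},
    {"x":0,"y":0,"z":0,"ax":0,"ay":0,"az":0,"fingers":0.05},
    {"x":0,"y":0,"z":0,"ax":0,"ay":0,"az":0,"fingers":0.05},
    {"x":0,"y":0,"z":0,"ax":0,"ay":0,"az":0,"fingers":0.05},
    {"x":0,"y":0,"z":0,"ax":0,"ay":0,"az":0,"fingers":0.05},
    {"x":0,"y":0,"z":0,"ax":0,"ay":0,"az":0,"fingers":0.05},
    {"x":0,"y":0,"z":0,"ax":0,"ay":0,"az":0,"fingers":0.05},
    {"x":0,"y":0,"z":0,"ax":0,"ay":0,"az":0,"fingers":0.05},
    {"x":0,"y":0,"z":0,"ax":0,"ay":0,"az":0,"fingers":0.05},
    {"x":0,"y":0,"z":0,"ax":0,"ay":0,"az":0,"fingers":0.05},
    {"x":0,"y":0,"z":0,"ax":0,"ay":0,"az":0,"fingers":0.05},
  ],
)

```text
time: 31.55
position: [0.4748, -0.0796, 0.2462]
tcp_rot: [[0.091, 0.996, 0.0], [0.996, -0.091, -0.0], [0.0, 0.0, -1.0]]
ft_force: [-0.1, 0.1, 0.1]
finger_gap: 0.0496
gripper_force: 0.0
```

Call:
servo_tool(
  motion=[
    {"x":0,"y":0,"z":0,"ax":0,"ay":0,"az":0,"fingers":0.05},
    {"x":0,"y":0,"z":0,"ax":0,"ay":0,"az":0,"fingers":0.05},
    {"x":0,"y":0,"z":0,"ax":0,"ay":0,"az":0,"fingers":0.05},
    {"x":0,"y":0,"z":0,"ax":0,"ay":0,"az":0,"fingers":0.05},
    {"x":0,"y":0,"z":0,"ax":0,"ay":0,"az":0,"fingers":0.05},
    {"x":0,"y":0,"z":0,"ax":0,"ay":0,"az":0,"fingers":0.05},
    {"x":0,"y":0,"z":0,"ax":0,"ay":0,"az":0,"fingers":0.05},
    {"x":0,"y":0,"z":0,"ax":0,"ay":0,"az":0,"fingers":0.05},
    {"x":0,"y":0,"z":0,"ax":0,"ay":0,"az":0,"fingers":0.05},
    {"x":0,"y":0,"z":0,"ax":0,"ay":0,"az":0,"fingers":0.05},
    {"x":0,"y":0,"z":0,"ax":0,"ay":0,"az":0,"fingers":0.05},
    {"x":0,"y":0,"z":0,"ax":0,"ay":0,"az":0,"fingers":0.05},
  ],
)

```text
time: 33.05
position: [0.4748, -0.0796, 0.2462]
tcp_rot: [[0.091, 0.996, 0.0], [0.996, -0.091, 0.0], [0.0, 0.0, -1.0]]
ft_force: [-0.3, 0.2, 0.1]
finger_gap: 0.0502
gripper_force: 0.0
```

```bash
python3 g.py && python3 -c "
from plant import ctrl
print(ctrl.sign_off())"
```

```text
1 1.75 [0.02 0.  ]
2 1.75 [-0.01  0.02]
3 1.76 [0.01 0.01]
4 1.77 [0.01 0.  ]
5 1.76 [0.01 0.02]
33.35 [-0.14847041  0.00629468  1.03801252]
[80 23  5  5 23] [422. 145.]
[20 31 13  7 62] [366.12903226 154.01612903]
[ 88 104  14   6  56] [433.76785714 227.07142857]
0.2 1 [[418.3225852  147.96122661]]
0.2 -1 [[366.11293341 156.26541087]]
0.205 1 [[418.59345549 146.44007501]]
0.205 -1 [[366.2589013  154.71477623]]
0.21 1 [[418.8656741  144.91135163]]
0.21 -1 [[366.4056201  153.15616468]]
the job is handed in; nothing more can be done
None
```

The grey carrier hangs from the scale's hook by its crimp, with the gripper clear; the last camera measurements showed it level and still, and I handed the job in at about 33 s without being shown a verdict.

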